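# Make up the seasoning tray and the hot-drink tray

## Task

Make up the two kits, one thing in the middle of each compartment, standing or lying properly on the tray floor. The tray with three compartments is for the roast: from the tab end, the garlic, then the yellow-capped spice jar, then the pepper mill. The tray with two is for a hot drink: the honey jar next to the tab, the lemon in the other. Keep the jars and the mill upright at the end, and leave the onion, the mug and the tomato tin where they are.

Things in the scene. Friction and masses are not known exactly. Their poses are not given: they have to be found in the camera images.
- tray_long: Low tray, light-wood rims and cork floor, with three equal compartments in a row (mm). Fixed. 288 long (y) x 104 wide (x) without tab; floor 4 thick, rim and divider tops at height 9, 6 thick. Compartments inside: 88 (y) x 92 (x). Half-round tab with a dark dot, 26 long, 32 wide, at its +y end. Origin: centre of underside, on the worktop. Compartment centres: x 0, y +94 (at the tab), 0, -94 (far end).
- tray_short: Low tray, light-wood rims and cork floor, with two equal compartments in a row (mm). Fixed. 194 long (y) x 104 wide (x) without tab; floor 4 thick, rim and divider tops at height 9, 6 thick. Compartments inside: 88 (y) x 92 (x). Half-round tab with a dark dot, 26 long, 32 wide, at its -y end. Origin: centre of underside, on the worktop. Compartment centres: x 0, y -47 (at the tab), +47 (far end).
- garlic_bulb_c (a point): Whole garlic bulb, whitish pink with a short pointed neck, about 60 x 57 mm across and 58 mm high, on its flat base. Position: its centre, half-way up; z up when upright.
- spice_c (a point): Spice jar: slim round glass jar with a broad mustard-yellow cap, 45 mm across, 100 mm high. Position: its centre, half-way up; z up when upright.
- mill_c (a point): Pepper mill: turned dark-brown wood with a waist and a round head, 58 mm across at the foot, 48 mm at the head, 170 mm high. The round head, 124 to 158 mm above the foot, is one piece with the body and strong enough to lift it by. Position: its centre, half-way up; z up when upright.
- honey_c (a point): Honey jar: stout round jar with a black lid, 64 mm across (lid 60 mm), 99 mm high. Position: its centre, half-way up; z up when upright.
- lemon_c (a point): Whole lemon lying on its side, 78 mm long (its x axis), 55 mm wide (its y axis), 56 mm high. Position: its centre, half-way up; z up when upright.
- onion_1_c (a point): Orange-brown onion, 71 mm across, 72 mm high. A bystander. Position: its centre, half-way up; z up when upright.
- mug_c (a point): White mug, 92 mm across, 95 mm high, with a handle. A bystander. Position: its centre, half-way up; z up when upright.
- tin_c (a point): Tin of tomatoes with a red label, 76 mm across, 110 mm high. A bystander. Position: its centre, half-way up; z up when upright.
Not all that is in view belongs to the job. What is shaped like the part that bears garlic_bulb_c but red is not meant. Leave any blue look-alike of the part that bears spice_c alone.

How it is judged:
By the outcome, as a careful person would: the job done as asked, in the order asked, and still so for the second after the job is handed in, with the robot touching nothing.
It also fails if it takes over 136 s, if anything falls off the work surface, if the arm or the gripper's body presses on something with over 40 N, if the wrist force passes 120 N, or if a joint passes its speed limit or range.

## Robot

A 7-joint arm with a two-finger parallel gripper is mounted at the origin on a cart in front of the work surface, level with it; the furniture and walls round the work are solid. World frame = base frame: x ahead of the robot, y to its left, z up, the work surface at z = 0. Lengths are in m, angles in rad, forces in N, time in s.
With the tool pointing down it reaches from about 0.35 to 0.9 m from the base axis. Payload 7.2 kg.
Tool frame: the origin (TCP) lies at the very end of the fingers, on their centre line; the grasp point (between the pads) lies 19 mm behind it; z points along the fingers, y is the line along which they close (so a half turn about z gives the same grasp; the last joint's range is limited). The gripper opens to 88 mm and grips with 3 to 60 N. Pads are 20 mm wide; open, the fingers measure 115 mm over their backs; the gripper's body (75 mm by 178 mm) begins 61 mm behind the grasp point.
Start: joints at [1.043, 0.411, -0.013, 1.596, 0.006, 1.134, -0.082], TCP at [0.277, -0.56, 0.223] pointing down, gripper open.
Joint ranges: [-2.95, 2.95], [-0.29, 1.99], [-1.47, 1.44], [0.14, 2.54], [-1.03, 4.17], [0.13, 1.85], [-2.86, 2.86]. Speed limits (rad/s): [2.39, 2.39, 3.01, 3.01, 3.14, 3.14, 3.14].

## Interface

Orientations are given as a unit quaternion [w, x, y, z].
In Python, from bench import state, get_image, camera_params, close_job gives the robot as it stands. The module is installed in compiled form; this text tells all that it offers.
- The arm moves only by the shell command python3 -m crank 'ROWS' [OPENING] [FORCE]. ROWS is JSON, a list of rows, each an object of numbers: "x", "y", "z": the shift along the tool's x, y, z in mm; "yaw": the turn about the tool's z in rad. A call has 1 to 12 rows; each row shifts and turns the commanded pose from where the row before left it, along the tool's axes as they then stand; what a row does not reach is not made up. A row lasts 1/12 s, in which the tool goes at most 41.7 mm and 7.16 degrees, less where a joint would pass 70% of its speed; a pose out of reach is approached as far as the arm can. A call is refused whole if a number of a shift passes 41.7 or a number of a turn 0.125, either way. A call with a gripper value outside its range is refused whole. OPENING is the opening, from -1 (shut) to 1 (fully open), set as the call begins (- or left out, the last holds). The fingers move at their own pace and stop on an object; FORCE is the grip in N (left out, the last holds). Time passes only in rows, so rows that do not move let the fingers close. It gives the time, the measured TCP pose, the force, the opening and the grip force at its end, in the units of the state.
- state(): the state, without advancing time (a new reading comes with each control period).
- get_image(name): name is "scene" or "top"; returns the picture (420x560x3 uint8, red, green, blue); there is no depth.
- camera_params(name): a dict with "fovy" (degrees; the focal length in pixels is half the picture's height over the tangent of half this angle, whatever the lens; pixels are square), "cx", "cy" (the principal point, pixels), "R" (3x3) and "t" (3): a world point X has camera coordinates R X + t. Camera axes: x right, y down, z forward; pixel columns grow to the right and rows downward; lengths in m; the calibration is good to about 2 mm. A picture is of the moment at which its call begins. camera_params takes no time and is no camera call.
- close_job(): hands the job in; it is judged then, once.
The state is a dict: "clock": time; "q": joint angles; "joint_velocities": joint speeds; "tau": joint torques, N m; "eef_pos": TCP position; "ee_rot": TCP orientation; "contact_force": force on the tool from outside, world axes, zero at the start; "wrist_torque": the same for the moment, N m; "gripper_width": finger opening in m; "grip_force": force on a finger pad.
Only numpy, scipy, OpenCV 4.12 (cv2) and the standard library are available. Lean on these libraries where they do the work, as an engineer would, in place of code of your own. Each camera call takes 0.05 s, during which the arm holds its last target. There are 200 camera calls.

## Working session

There is one attempt and no reset: what is moved stays moved. The work goes in short steps, Python scripts to look and compute and a shell command to move; the robot and the scene stay as the last step left them, time stands still between calls to the robot, and variables do not carry over. Pictures are saved under pics/ and viewed, at most 14 in all, crops included, and the job is handed in when it is done.

```bash
mkdir -p pics; python3 - <<'E'
from bench import *
import cv2
for n in("scene","top"):
    cv2.imwrite(f"pics/{n}0.png",cv2.resize(get_image(n)[:,:,::-1],(800,600),interpolation=cv2.INTER_CUBIC))
    print(n,camera_params(n))
s=state();print(s["clock"],s["eef_pos"],s["ee_rot"],s["gripper_width"])
E
```

```text
scene {'fovy': 55.19670806581739, 'cx': 269.87325602504393, 'cy': 200.7090121139771, 'R': array([[ 0.80314193, -0.59577831,  0.00335417],
       [-0.3494272 , -0.47559202, -0.80728734],
       [ 0.48255951,  0.64719427, -0.59014904]]), 't': array([-0.38453804,  0.25999258,  1.34392995])}
top {'fovy': 48.56967932775259, 'cx': 272.8520913753777, 'cy': 210.05093202765968, 'R': array([[-0.40152817, -0.91584136, -0.00312015],
       [-0.87588739,  0.38500223, -0.29085144],
       [ 0.26757504, -0.11405214, -0.95676314]]), 't': array([0.26927504, 0.48799818, 1.46765144])}
0.1 [ 0.27711415 -0.55970524  0.22192055] [-6.79320864e-04  9.73685568e-01  2.27894504e-01 -2.17460050e-04] 0.08821693484681056
```

View pics/top0.png

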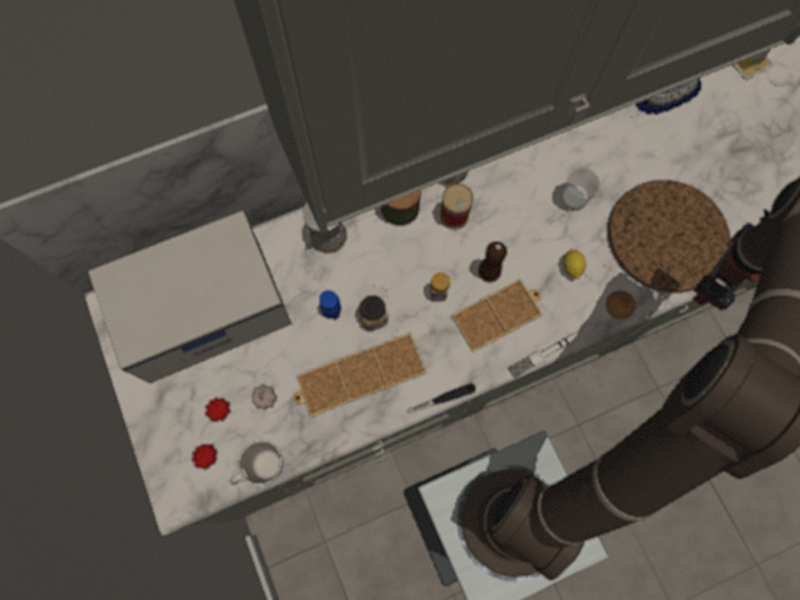

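View pics/scene0.png

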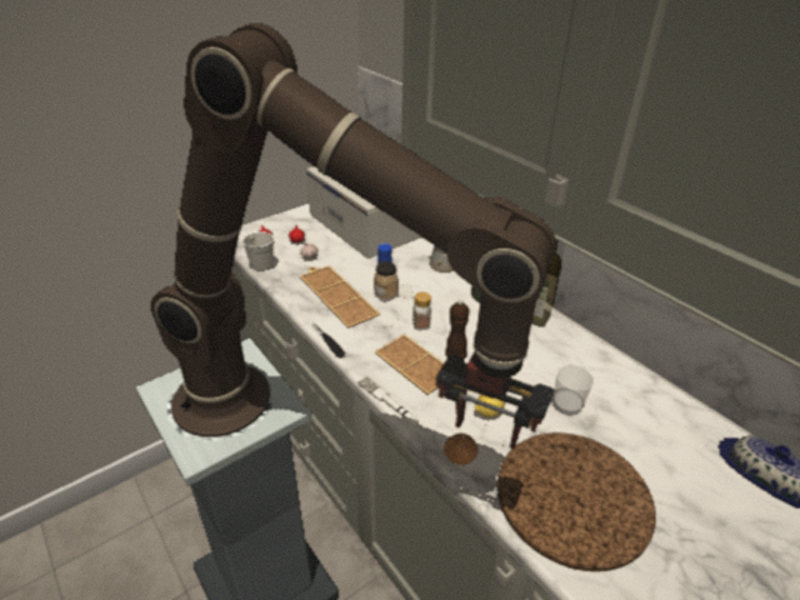

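Top view (800-scale) shows the long tray at about (360,375) with its tab at the left, and the short tray at (497,315) with its tab at the right. The garlic is at (263,397), the honey jar at (373,312), the yellow spice jar at (440,286), the mill at (493,262) and the lemon at (574,264). The decoys are two red bulbs and a blue jar. The onion is at (620,304) and the mug at (265,463). I'll enlarge for exact pixels.

```bash
python3 - <<'E'
import cv2
from bench import *
im=get_image("top")[:,:,::-1]
def crop(x,y,w,h,s,n):
    c=cv2.resize(im[y:y+h,x:x+w],None,fx=s,fy=s,interpolation=cv2.INTER_CUBIC)
    c=cv2.convertScaleAbs(c,alpha=1.4)
    for i in range(0,w,10): cv2.line(c,(i*s,0),(i*s,14 if (x+i)%50==0 else 6),(0,255,0),1)
    for i in range(0,h,10): cv2.line(c,(0,i*s),(14 if (y+i)%50==0 else 6,i*s),(0,255,0),1)
    cv2.imwrite(n,c)
crop(150,190,160,120,5,"pics/cA.png")
crop(290,150,160,120,5,"pics/cB.png")
E
```

```text
(no output)
```

View pics/cA.png

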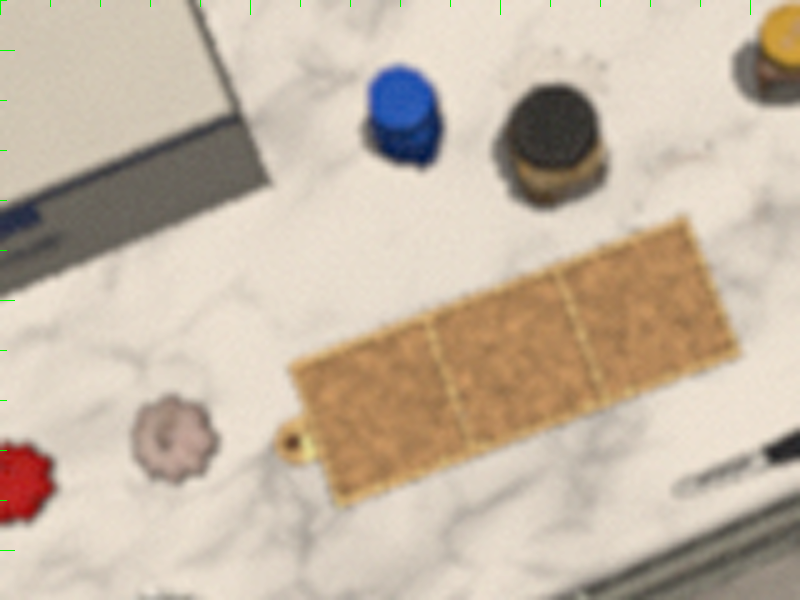

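View pics/cB.png

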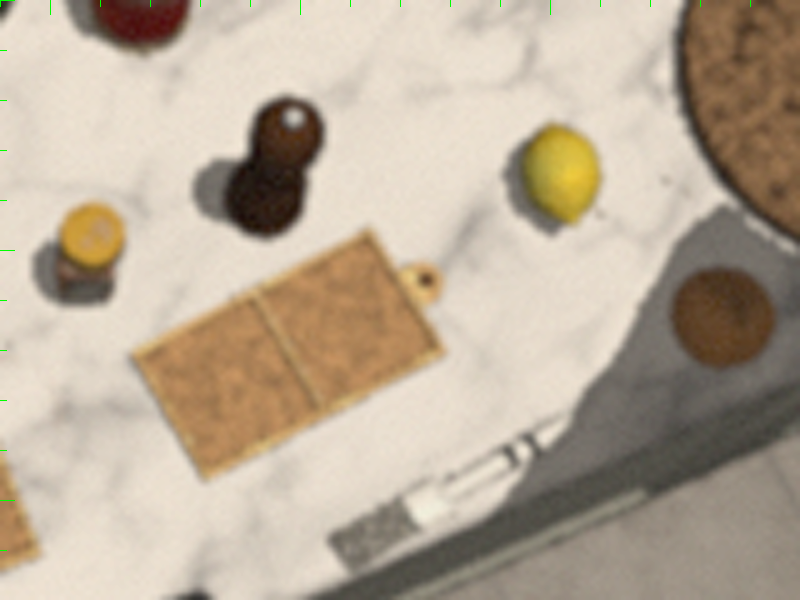

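Crop pixels, before dividing by 5:
- **Crop A:** long-tray corners (290,366), (686,217), (741,353), (341,506); garlic (174,438); honey lid (555,126).
- **Crop B:** short-tray corners (134,355), (370,230), (443,352), (207,479); spice cap (92,234); mill head (287,135); lemon (561,173), with its long axis running roughly (555,125) to (573,220).

```bash
cat > h.py <<'E'
import numpy as np
from bench import *
def w(u,v,z,n="top"):
    c=camera_params(n);f=210/np.tan(np.radians(c["fovy"])/2);R=c["R"];t=c["t"]
    d=R.T@np.array([(u-c["cx"])/f,(v-c["cy"])/f,1]);o=-R.T@t
    return o+d*(z-o[2])/d[2]
A=lambda u,v,z:w(150+u/5-.4,190+v/5-.4,z)
B=lambda u,v,z:w(290+u/5-.4,150+v/5-.4,z)
E
python3 - <<'E'
from h import *
np.set_printoptions(precision=4,suppress=True)
L=np.array([A(u,v,.009) for u,v in[(290,366),(686,217),(741,353),(341,506)]])
S=np.array([B(u,v,.009) for u,v in[(134,355),(370,230),(443,352),(207,479)]])
for T,sg,ys in((L,1,(.094,0,-.094)),(S,-1,(-.047,.047))):
    c=T.mean(0);e=(T[0]+T[3]-T[1]-T[2])/2   # left(tab for long)->
    le=np.linalg.norm(e);wd=np.linalg.norm((T[0]+T[1]-T[2]-T[3])/2);y=e/le
    if ys[-1]==.047: y=y # tab at right = -y, y axis from tab to left
    print("c",c,"len",le,"w",wd,"yaxis ang deg",np.degrees(np.arctan2(y[1],y[0])),[ (c+y*k)[:2] for k in ys])
print("garlic",A(174,438,.027)," honey",A(555,126,.099)," spice",B(92,234,.1),"mill",B(287,135,.141),"foot",B(265,200,.02))
print("lemon",B(561,173,.028),B(555,125,.028),B(573,220,.028))
print("blue",A(402,97,.1),"red",A(12,482,.03),"onion",B(723,317,.036),"mug",w(266*.7,463*.7,.09),"oven corner",A(240,115,.2),A(270,183,0))
c=camera_params("top");print("cam",-c["R"].T@c["t"])
q=state()["ee_rot"]
from scipy.spatial.transform import Rotation as Ro
print(Ro.from_quat(np.r_[q[1:],q[0]]).as_matrix())
E
```

```text
c [0.4355 0.1761 0.009 ] len 0.28368222016991923 w 0.10020592807437348 yaxis ang deg 87.3743489278521 [array([0.4398, 0.27  ]), array([0.4355, 0.1761]), array([0.4312, 0.0822])]
c [ 0.4367 -0.1767  0.009 ] len 0.18857533121595732 w 0.09894084539916562 yaxis ang deg 94.68435616273425 [array([ 0.4406, -0.2236]), array([ 0.4329, -0.1299])]
garlic [0.4741 0.4021 0.027 ]  honey [0.549  0.0963 0.099 ]  spice [ 0.544  -0.0706  0.1   ] mill [ 0.5431 -0.2058  0.141 ] foot [ 0.5404 -0.2075  0.02  ]
lemon [ 0.4736 -0.4018  0.028 ] [ 0.5067 -0.4149  0.028 ] [ 0.4398 -0.393   0.028 ]
blue [0.6069 0.1798 0.1   ] red [0.4889 0.5082 0.03  ] onion [ 0.3362 -0.4495  0.036 ] mug [0.3239 0.44   0.09  ] oven corner [0.6037 0.2769 0.2   ] [0.6182 0.2831 0.    ]
cam [0.1428 0.2261 1.547 ]
[[ 0.8961  0.4438 -0.0006]
 [ 0.4438 -0.8961  0.0011]
 [-0.0001 -0.0012 -1.    ]]
```

```bash
python3 -m crank '[{"x":35,"y":-7.7},{"x":35,"y":-7.7},{"x":35,"y":-7.7},{"x":35,"y":-7.7},{"x":35,"y":-7.7},{"x":35,"y":-7.7},{"x":35,"y":-7.7},{"yaw":0.111},{"yaw":0.111},{"yaw":0.111},{"yaw":0.111},{"yaw":0.111}]' 1 20
cat > s.py <<'E'
import sys
from h import *
from scipy.spatial.transform import Rotation as Ro
s=state();q=s["ee_rot"];M=Ro.from_quat(np.r_[q[1:],q[0]]).as_matrix()
print("psi",np.degrees(np.arctan2(M[1,0],M[0,0])).round(2),"clock",s["clock"],"pos",s["eef_pos"].round(4),"w",round(s["gripper_width"],4),"F",s["grip_force"],np.round(s["contact_force"],1))
if len(sys.argv)>3: print("tool mm",(M.T@(np.array(sys.argv[1:4],float)-s["eef_pos"])*1000).round(1))
E
python3 s.py .473 -.403 .09
```

```text
psi 26.35 clock 0.15 pos [ 0.2772 -0.5598  0.222 ] w 0.0882 F 0.0 [0.5 0.  0.1]
tool mm [245.1 -53.4 132.1]validation failed for argument at $[0]...
```

```bash
python3 -m crank '[{"x":35,"y":-7.7,"z":0,"yaw":0},{"x":35,"y":-7.7,"z":0,"yaw":0},{"x":35,"y":-7.7,"z":0,"yaw":0},{"x":35,"y":-7.7,"z":0,"yaw":0},{"x":35,"y":-7.7,"z":0,"yaw":0},{"x":35,"y":-7.7,"z":0,"yaw":0},{"x":35,"y":-7.7,"z":0,"yaw":0},{"x":0,"y":0,"z":0,"yaw":0.111},{"x":0,"y":0,"z":0,"yaw":0.111},{"x":0,"y":0,"z":0,"yaw":0.111},{"x":0,"y":0,"z":0,"yaw":0.111},{"x":0,"y":0,"z":0,"yaw":0.111}]' 1 20
python3 s.py .473 -.403 .09
```

```text
clock: 1.15
eef_pos: [0.4729, -0.4029, 0.2223]
ee_rot: [-0.0, 0.999, -0.05, -0.0]
contact_force: [-1.0, -0.7, -0.4]
gripper_width: 0.0881
grip_force: 0.0
psi -5.76 clock 1.15 pos [ 0.4729 -0.4029  0.2223] w 0.0881 F 0.0 [-1.  -0.7 -0.4]
tool mm [  0.2   0.2 132.3]
```

```bash
python3 -m crank '[{"x":0,"y":0,"z":0,"yaw":0.107},{"x":0,"y":0,"z":0,"yaw":0.107},{"x":0,"y":0,"z":30,"yaw":0},{"x":0,"y":0,"z":30,"yaw":0},{"x":0,"y":0,"z":30,"yaw":0},{"x":0,"y":0,"z":30,"yaw":0},{"x":0,"y":0,"z":30,"yaw":0},{"x":0,"y":0,"z":30,"yaw":0},{"x":0,"y":0,"z":20,"yaw":0},{"x":0,"y":0,"z":11,"yaw":0}]'
python3 -m crank '[{"x":0,"y":0,"z":0,"yaw":0},{"x":0,"y":0,"z":0,"yaw":0},{"x":0,"y":0,"z":0,"yaw":0},{"x":0,"y":0,"z":0,"yaw":0},{"x":0,"y":0,"z":0,"yaw":0},{"x":0,"y":0,"z":0,"yaw":0},{"x":0,"y":0,"z":0,"yaw":0},{"x":0,"y":0,"z":0,"yaw":0}]' -1 15
python3 s.py .4329 -.1299 .06
```

```text
clock: 1.98
eef_pos: [0.4714, -0.4018, 0.0084]
ee_rot: [-0.001, 0.988, -0.154, -0.002]
contact_force: [-0.7, 0.7, 0.4]
gripper_width: 0.0876
grip_force: 0.0
clock: 2.65
eef_pos: [0.4737, -0.4034, 0.013]
ee_rot: [0.0, 0.988, -0.154, 0.001]
contact_force: [-0.7, 1.0, 7.2]
gripper_width: 0.0542
grip_force: 15.0
psi -17.7 clock 2.65 pos [ 0.4737 -0.4034  0.013 ] w 0.0542 F 15.000577617902309 [-0.7  1.   7.2]
tool mm [-122.  -248.1  -47.4]
```

```bash
python3 -m crank '[{"x":0,"y":0,"z":-30,"yaw":0},{"x":0,"y":0,"z":-30,"yaw":-0.098},{"x":0,"y":0,"z":0,"yaw":-0.098},{"x":0,"y":0,"z":0,"yaw":-0.098},{"x":0,"y":0,"z":0,"yaw":-0.097},{"x":-18,"y":-10,"z":0,"yaw":0},{"x":0,"y":-38,"z":0,"yaw":0},{"x":0,"y":-38,"z":0,"yaw":0},{"x":0,"y":-38,"z":0,"yaw":0},{"x":0,"y":-38,"z":0,"yaw":0},{"x":0,"y":-38,"z":0,"yaw":0},{"x":0,"y":-38,"z":0,"yaw":0}]'
python3 s.py .4329 -.1299 .06
python3 - <<'E'
from bench import *
import cv2
im=get_image("top")[150:270,260:420,::-1]
cv2.imwrite("pics/l.png",cv2.convertScaleAbs(cv2.resize(im,(800,600),interpolation=cv2.INTER_CUBIC),alpha=1.4))
E
```

```text
clock: 3.65
eef_pos: [0.4351, -0.1659, 0.072]
ee_rot: [0.0, 0.999, 0.041, 0.0]
contact_force: [0.9, 0.4, -2.3]
gripper_width: 0.0534
grip_force: 15.0
psi 4.66 clock 3.65 pos [ 0.4351 -0.1659  0.072 ] w 0.0534 F 14.998660124838352 [ 0.9  0.4 -2.3]
tool mm [  0.7 -36.   12. ]
```

View pics/l.png

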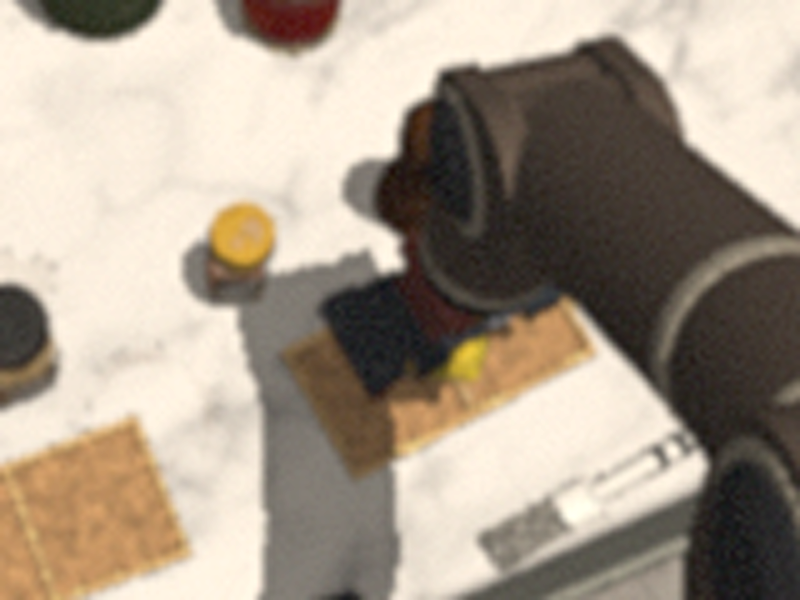

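The lemon is held (yellow at (465,358)) over the short tray, and the mill is undisturbed at (410,190). Next I lower it in.

```bash
python3 -m crank '[{"x":0,"y":-18,"z":0,"yaw":0},{"x":0,"y":-18,"z":0,"yaw":0},{"x":0,"y":0,"z":0,"yaw":0},{"x":0,"y":0,"z":20,"yaw":0},{"x":0,"y":0,"z":20,"yaw":0},{"x":0,"y":0,"z":8,"yaw":0},{"x":0,"y":0,"z":4,"yaw":0},{"x":0,"y":0,"z":0,"yaw":0},{"x":0,"y":0,"z":0,"yaw":0}]'
python3 s.py .4329 -.1299 .0165
```

```text
clock: 4.45
eef_pos: [0.4329, -0.1319, 0.02]
ee_rot: [0.0, 0.999, 0.041, 0.0]
contact_force: [0.2, 0.2, -0.5]
gripper_width: 0.0537
grip_force: 15.0
psi 4.66 clock 4.45 pos [ 0.4329 -0.1319  0.02  ] w 0.0537 F 15.000000216532499 [ 0.2  0.2 -0.5]
tool mm [ 0.2 -2.   3.5]
```

```bash
python3 -m crank '[{"x":0,"y":-2,"z":2,"yaw":0},{"x":0,"y":0,"z":1.5,"yaw":0},{"x":0,"y":0,"z":0,"yaw":0},{"x":0,"y":0,"z":0,"yaw":0}]'
python3 -m crank '[{"x":0,"y":0,"z":0,"yaw":0},{"x":0,"y":0,"z":0,"yaw":0},{"x":0,"y":0,"z":0,"yaw":0},{"x":0,"y":0,"z":0,"yaw":0},{"x":0,"y":0,"z":-20,"yaw":0},{"x":0,"y":0,"z":-30,"yaw":0},{"x":0,"y":0,"z":-40,"yaw":0},{"x":0,"y":0,"z":-40,"yaw":0},{"x":0,"y":0,"z":-40,"yaw":0},{"x":0,"y":0,"z":0,"yaw":0.08}]' 0.6
python3 s.py .474 .402 .18
```

```text
clock: 4.78
eef_pos: [0.433, -0.1295, 0.0169]
ee_rot: [0.0, 0.999, 0.041, 0.001]
contact_force: [-0.6, 0.7, 5.0]
gripper_width: 0.0538
grip_force: 15.0
clock: 5.62
eef_pos: [0.4362, -0.1302, 0.1932]
ee_rot: [0.001, 1.0, 0.001, 0.005]
contact_force: [1.2, -0.0, 0.2]
gripper_width: 0.0701
grip_force: 0.0
psi 0.15 clock 5.6167 pos [ 0.4362 -0.1302  0.1932] w 0.0701 F 0.0 [ 1.2 -0.   0.2]
tool mm [  39.1 -532.2   12.3]
```

```bash
python3 -m crank '[{"x":3,"y":-41,"z":0,"yaw":0},{"x":3,"y":-41,"z":0,"yaw":0},{"x":3,"y":-41,"z":0,"yaw":0},{"x":3,"y":-41,"z":0,"yaw":0},{"x":3,"y":-41,"z":0,"yaw":0},{"x":3,"y":-41,"z":0,"yaw":0},{"x":3,"y":-41,"z":0,"yaw":0},{"x":3,"y":-41,"z":0,"yaw":0},{"x":3,"y":-41,"z":0,"yaw":0},{"x":3,"y":-41,"z":0,"yaw":0},{"x":4,"y":-41,"z":0,"yaw":0},{"x":4,"y":-41,"z":0,"yaw":0}]' 1
python3 -m crank '[{"x":0,"y":-20,"z":0,"yaw":0},{"x":0,"y":-20,"z":0,"yaw":0},{"x":0,"y":0,"z":30,"yaw":0},{"x":0,"y":0,"z":30,"yaw":0}]'
python3 s.py .474 .402 .011
```

```text
clock: 6.62
eef_pos: [0.4694, 0.3644, 0.1859]
ee_rot: [0.0, 1.0, 0.001, -0.0]
contact_force: [0.6, -0.3, -0.3]
gripper_width: 0.088
grip_force: 0.0
clock: 6.95
eef_pos: [0.4696, 0.4054, 0.1266]
ee_rot: [-0.002, 1.0, 0.002, 0.001]
contact_force: [-0.4, -0.3, -1.4]
gripper_width: 0.0874
grip_force: 0.0
psi 0.24 clock 6.95 pos [0.4696 0.4054 0.1266] w 0.0874 F 0.0 [-0.4 -0.3 -1.4]
tool mm [  4.1   3.8 115.6]
```

```bash
python3 -m crank '[{"x":4,"y":3.5,"z":0,"yaw":0},{"x":0,"y":0,"z":30,"yaw":0},{"x":0,"y":0,"z":30,"yaw":0},{"x":0,"y":0,"z":30,"yaw":0},{"x":0,"y":0,"z":20,"yaw":0},{"x":0,"y":0,"z":4,"yaw":0},{"x":0,"y":0,"z":0,"yaw":0}]'
python3 -m crank '[{"x":0,"y":0,"z":0,"yaw":0},{"x":0,"y":0,"z":0,"yaw":0},{"x":0,"y":0,"z":0,"yaw":0},{"x":0,"y":0,"z":0,"yaw":0},{"x":0,"y":0,"z":0,"yaw":0},{"x":0,"y":0,"z":0,"yaw":0},{"x":0,"y":0,"z":0,"yaw":0}]' -1 15
python3 s.py .4398 .270 .06
```

```text
clock: 7.53
eef_pos: [0.4736, 0.3982, 0.0117]
ee_rot: [0.001, 1.0, 0.001, -0.001]
contact_force: [-0.7, -0.4, 0.7]
gripper_width: 0.0881
grip_force: 0.0
clock: 8.12
eef_pos: [0.4738, 0.3995, 0.0128]
ee_rot: [-0.0, 1.0, 0.001, 0.0]
contact_force: [-0.2, 0.6, 2.8]
gripper_width: 0.0508
grip_force: 15.0
psi 0.1 clock 8.1167 pos [0.4738 0.3995 0.0128] w 0.0508 F 15.000303648412228 [-0.2  0.6  2.8]
tool mm [-34.2 129.4 -47.4]
```

```bash
python3 -m crank '[{"x":0,"y":0,"z":-25,"yaw":0},{"x":0,"y":0,"z":-25,"yaw":0},{"x":-8.5,"y":32.3,"z":0,"yaw":0},{"x":-8.5,"y":32.3,"z":0,"yaw":0},{"x":-8.5,"y":32.3,"z":0,"yaw":0},{"x":-8.5,"y":32.3,"z":0,"yaw":0},{"x":0,"y":0,"z":0,"yaw":0},{"x":0,"y":0,"z":0,"yaw":0}]'
python3 s.py .4398 .270 .017
python3 - <<'E'
from bench import *
import cv2
im=get_image("top")[190:310,150:310,::-1]
cv2.imwrite("pics/g.png",cv2.convertScaleAbs(cv2.resize(im,(800,600),interpolation=cv2.INTER_CUBIC),alpha=1.4))
E
```

```text
clock: 8.78
eef_pos: [0.4398, 0.2677, 0.0623]
ee_rot: [0.001, 1.0, -0.0, 0.0]
contact_force: [-0.3, 0.0, -0.4]
gripper_width: 0.051
grip_force: 15.0
psi -0.06 clock 8.7833 pos [0.4398 0.2677 0.0623] w 0.051 F 15.00002542641596 [-0.3  0.  -0.4]
tool mm [-0.  -2.3 45.3]
```

View pics/g.png

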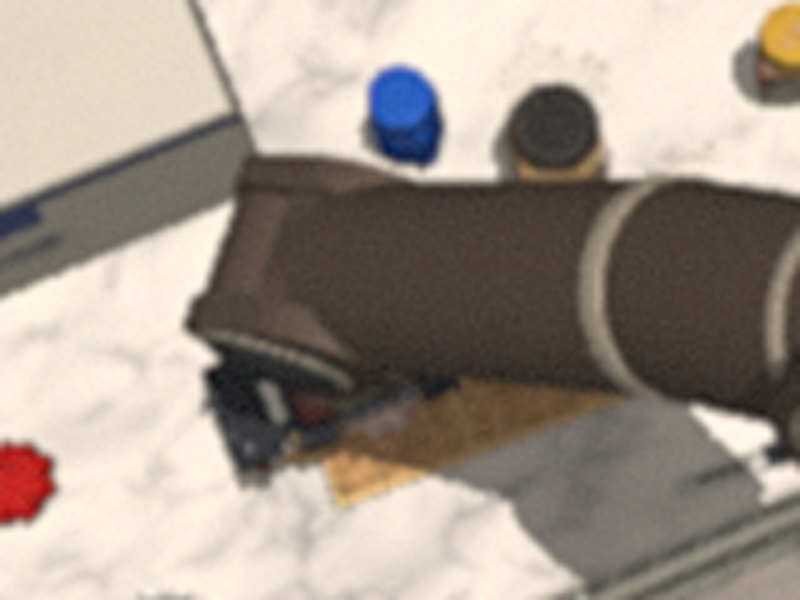

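The garlic is held (pink at about (390,410)) over the tab compartment and the red bulb hasn't moved. Next I lower and release it.

```bash
python3 -m crank '[{"x":0,"y":-2.3,"z":20,"yaw":0},{"x":0,"y":0,"z":15,"yaw":0},{"x":0,"y":0,"z":6,"yaw":0},{"x":0,"y":0,"z":3,"yaw":0},{"x":0,"y":0,"z":0.5,"yaw":0},{"x":0,"y":0,"z":0,"yaw":0},{"x":0,"y":0,"z":0,"yaw":0}]'
python3 -m crank '[{"x":0,"y":0,"z":0,"yaw":0},{"x":0,"y":0,"z":0,"yaw":0},{"x":0,"y":0,"z":0,"yaw":0},{"x":0,"y":0,"z":0,"yaw":0},{"x":0,"y":0,"z":-20,"yaw":0},{"x":0,"y":0,"z":-35,"yaw":0},{"x":0,"y":0,"z":-40,"yaw":0},{"x":0,"y":0,"z":-40,"yaw":0},{"x":0,"y":0,"z":-40,"yaw":0}]' 0.6
python3 s.py .544 -.0706 .18
```

```text
clock: 9.42
eef_pos: [0.4401, 0.2727, 0.0182]
ee_rot: [-0.0, 1.0, 0.001, 0.0]
contact_force: [0.8, 0.4, -0.7]
gripper_width: 0.0509
grip_force: 15.0
clock: 10.17
eef_pos: [0.4392, 0.2719, 0.1946]
ee_rot: [-0.0, 1.0, 0.001, -0.0]
contact_force: [1.3, 0.2, 0.0]
gripper_width: 0.0702
grip_force: 0.0
psi 0.12 clock 10.1667 pos [0.4392 0.2719 0.1946] w 0.0702 F 0.0 [1.3 0.2 0. ]
tool mm [104.1 342.8  14.5]
```

```bash
python3 -m crank '[{"x":11.5,"y":38,"z":0,"yaw":0},{"x":11.5,"y":38,"z":0,"yaw":0},{"x":11.5,"y":38,"z":0,"yaw":0},{"x":11.5,"y":38,"z":0,"yaw":0},{"x":11.5,"y":38,"z":0,"yaw":0},{"x":11.5,"y":38,"z":0,"yaw":0},{"x":11.5,"y":38,"z":0,"yaw":0},{"x":11.5,"y":38,"z":0,"yaw":0},{"x":11.5,"y":38,"z":0,"yaw":0},{"x":0,"y":0,"z":20,"yaw":0},{"x":0,"y":0,"z":20,"yaw":0},{"x":0,"y":0,"z":0,"yaw":0}]' 1
python3 s.py .544 -.0706 .066
python3 - <<'E'
from bench import *
import cv2
im=get_image("top")[150:300,130:330,::-1]
cv2.imwrite("pics/s.png",cv2.convertScaleAbs(cv2.resize(im,(800,600),interpolation=cv2.INTER_CUBIC),alpha=1.4))
E
```

```text
clock: 11.17
eef_pos: [0.5416, -0.0705, 0.1494]
ee_rot: [-0.0, 1.0, 0.0, -0.003]
contact_force: [-0.7, -0.0, -0.2]
gripper_width: 0.0884
grip_force: 0.0
psi 0.01 clock 11.1667 pos [ 0.5416 -0.0705  0.1494] w 0.0884 F 0.0 [-0.7 -0.  -0.2]
tool mm [ 2.8  0.1 83.4]
```

View pics/s.png

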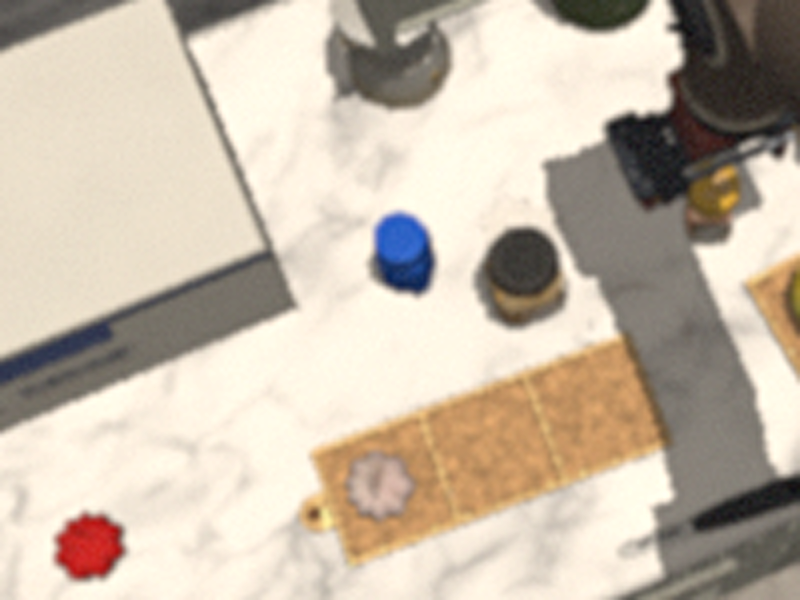

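The garlic sits upright in the tab compartment at (380,485) and the gripper is over the spice jar (cap at (713,190)). Picking the spice jar.

```bash
python3 -c "
from h import *
print(w(130+380/4-.4,150+485/4-.4,.031), [w(130+a/4-.4,150+b/4-.4,.009).round(4) for a,b in((313,455),(425,415),(465,520),(350,562))])"
python3 -m crank '[{"x":2.5,"y":0,"z":20,"yaw":0},{"x":0,"y":0,"z":25,"yaw":0},{"x":0,"y":0,"z":25,"yaw":0},{"x":0,"y":0,"z":13,"yaw":0},{"x":0,"y":0,"z":0,"yaw":0},{"x":0,"y":0,"z":0,"yaw":0}]'
python3 -m crank '[{"x":0,"y":0,"z":0,"yaw":0},{"x":0,"y":0,"z":0,"yaw":0},{"x":0,"y":0,"z":0,"yaw":0},{"x":0,"y":0,"z":0,"yaw":0},{"x":0,"y":0,"z":0,"yaw":0},{"x":0,"y":0,"z":0,"yaw":0},{"x":0,"y":0,"z":0,"yaw":0},{"x":0,"y":0,"z":0,"yaw":0},{"x":0,"y":0,"z":0,"yaw":0}]' -1 15
python3 s.py .4355 .1761 .12
```

```text
[0.43978668 0.27366761 0.031     ] [array([0.4899, 0.3162, 0.009 ]), array([0.4837, 0.2176, 0.009 ]), array([0.3889, 0.2209, 0.009 ]), array([0.395 , 0.3207, 0.009 ])]
clock: 11.72
eef_pos: [0.5467, -0.0691, 0.0704]
ee_rot: [-0.0, 1.0, 0.001, 0.0]
contact_force: [0.4, 0.0, -0.2]
gripper_width: 0.0874
grip_force: 0.0
clock: 12.47
eef_pos: [0.5466, -0.0699, 0.0698]
ee_rot: [0.0, 1.0, 0.001, 0.0]
contact_force: [0.1, -1.4, 2.2]
gripper_width: 0.0467
grip_force: 14.9
psi 0.09 clock 12.4667 pos [ 0.5466 -0.0699  0.0698] w 0.0467 F 14.887346363975666 [ 0.1 -1.4  2.2]
tool mm [-110.7 -246.2  -50.3]
```

```bash
python3 -m crank '[{"x":0,"y":0,"z":-25,"yaw":0},{"x":0,"y":0,"z":-25,"yaw":0},{"x":-30,"y":-15,"z":0,"yaw":0},{"x":-30,"y":-15,"z":0,"yaw":0},{"x":-30,"y":-20,"z":0,"yaw":0},{"x":-20.7,"y":-30,"z":0,"yaw":0},{"x":0,"y":-35,"z":0,"yaw":0},{"x":0,"y":-35,"z":0,"yaw":0},{"x":0,"y":-35,"z":0,"yaw":0},{"x":0,"y":-35,"z":0,"yaw":0},{"x":0,"y":-26,"z":0,"yaw":0},{"x":0,"y":0,"z":0,"yaw":0}]'
python3 -m crank '[{"x":0,"y":0,"z":0,"yaw":0}]'
python3 s.py .4355 .1761 .0738
```

```text
clock: 13.47
eef_pos: [0.4345, 0.1824, 0.1199]
ee_rot: [-0.002, 1.0, 0.004, 0.0]
contact_force: [-0.2, 0.6, -0.4]
gripper_width: 0.047
grip_force: 14.8
clock: 13.55
eef_pos: [0.4346, 0.1777, 0.1194]
ee_rot: [-0.0, 1.0, 0.003, -0.0]
contact_force: [-0.5, -0.1, -0.8]
gripper_width: 0.0473
grip_force: 14.8
psi 0.32 clock 13.55 pos [0.4346 0.1777 0.1194] w 0.0473 F 14.762149015150499 [-0.5 -0.1 -0.8]
tool mm [ 0.9  1.6 45.6]
```

```bash
python3 -m crank '[{"x":1,"y":1.5,"z":15,"yaw":0},{"x":0,"y":0,"z":15,"yaw":0},{"x":0,"y":0,"z":10,"yaw":0},{"x":0,"y":0,"z":3,"yaw":0},{"x":0,"y":0,"z":2,"yaw":0},{"x":0,"y":0,"z":1,"yaw":0},{"x":0,"y":0,"z":0,"yaw":0}]'
python3 s.py .4355 .1761 .0738
```

```text
clock: 14.13
eef_pos: [0.4366, 0.1744, 0.074]
ee_rot: [0.0, 1.0, 0.001, 0.0]
contact_force: [-0.2, 0.3, -0.8]
gripper_width: 0.0468
grip_force: 14.8
psi 0.07 clock 14.1333 pos [0.4366 0.1744 0.074 ] w 0.0468 F 14.76455865384196 [-0.2  0.3 -0.8]
tool mm [-1.1 -1.7  0.2]
```

```bash
python3 -m crank '[{"x":0,"y":0,"z":1,"yaw":0},{"x":0,"y":0,"z":0,"yaw":0},{"x":0,"y":0,"z":0,"yaw":0}]' | grep -E "force|pos"
python3 -m crank '[{"x":0,"y":0,"z":1,"yaw":0},{"x":0,"y":0,"z":0,"yaw":0},{"x":0,"y":0,"z":0,"yaw":0}]' | grep -E "force|pos"
python3 s.py .4355 .1761 .0738
```

```text
eef_pos: [0.4372, 0.1747, 0.0737]
contact_force: [-0.1, -0.9, 5.2]
grip_force: 15.1
eef_pos: [0.4378, 0.1748, 0.0735]
contact_force: [-1.7, -3.4, 14.5]
grip_force: 15.8
psi 0.08 clock 14.6333 pos [0.4378 0.1748 0.0735] w 0.0463 F 15.750674172886647 [-1.7 -3.4 14.5]
tool mm [-2.3 -1.3 -0.3]
```

```bash
python3 -m crank '[{"x":0,"y":0,"z":-1.5,"yaw":0},{"x":0,"y":0,"z":0,"yaw":0}]' | grep contact
python3 -m crank '[{"x":0,"y":0,"z":0,"yaw":0},{"x":0,"y":0,"z":0,"yaw":0},{"x":0,"y":0,"z":0,"yaw":0},{"x":0,"y":0,"z":0,"yaw":0},{"x":0,"y":0,"z":-20,"yaw":0},{"x":0,"y":0,"z":-30,"yaw":0},{"x":0,"y":0,"z":-40,"yaw":0},{"x":0,"y":0,"z":-40,"yaw":0},{"x":0,"y":38,"z":0,"yaw":0},{"x":0,"y":38,"z":0,"yaw":0},{"x":0,"y":38,"z":0,"yaw":0}]' 0.6 |grep pos
python3 -m crank '[{"x":15,"y":38,"z":0,"yaw":0},{"x":15,"y":38,"z":0,"yaw":0},{"x":15,"y":38,"z":0,"yaw":0},{"x":15,"y":38,"z":0,"yaw":0},{"x":15,"y":38,"z":0,"yaw":0},{"x":15,"y":38,"z":0,"yaw":0},{"x":15,"y":38,"z":0,"yaw":0},{"x":0,"y":0,"z":0,"yaw":0},{"x":0,"y":0,"z":0,"yaw":0}]' 1
python3 s.py .5425 -.2062 .122
python3 - <<'E'
from bench import *
import cv2
im=get_image("top")[150:300,190:390,::-1]
cv2.imwrite("pics/m.png",cv2.convertScaleAbs(cv2.resize(im,(800,600),interpolation=cv2.INTER_CUBIC),alpha=1.4))
E
```

```text
contact_force: [-0.5, 0.9, -1.7]
eef_pos: [0.4366, 0.0598, 0.204]
clock: 16.47
eef_pos: [0.5417, -0.2076, 0.2022]
ee_rot: [0.0, 1.0, -0.001, -0.001]
contact_force: [0.2, -0.2, 0.5]
gripper_width: 0.088
grip_force: 0.0
psi -0.14 clock 16.4667 pos [ 0.5417 -0.2076  0.2022] w 0.088 F 0.0 [ 0.2 -0.2  0.5]
tool mm [ 0.9 -1.4 80.2]
```

View pics/m.png

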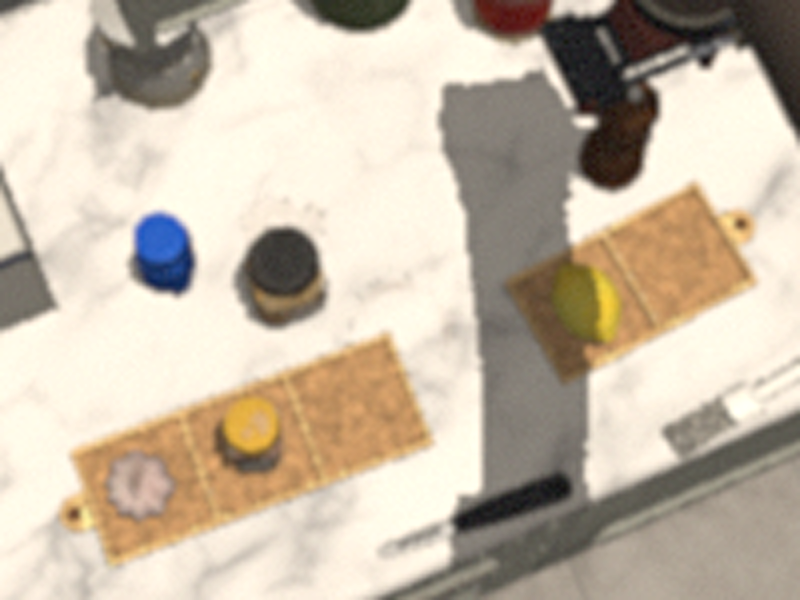

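The spice jar stands centred (cap at (250,425)), the lemon is in the short tray's far compartment (587,302), and the gripper is over the mill (620,130).

```bash
python3 -m crank '[{"x":1,"y":-1.4,"z":20,"yaw":0},{"x":0,"y":0,"z":25,"yaw":0},{"x":0,"y":0,"z":25,"yaw":0},{"x":0,"y":0,"z":10,"yaw":0},{"x":0,"y":0,"z":0,"yaw":0},{"x":0,"y":0,"z":0,"yaw":0}]' |grep -E "pos|contact"
python3 -m crank '[{"x":0,"y":0,"z":0,"yaw":0},{"x":0,"y":0,"z":0,"yaw":0},{"x":0,"y":0,"z":0,"yaw":0},{"x":0,"y":0,"z":0,"yaw":0},{"x":0,"y":0,"z":0,"yaw":0},{"x":0,"y":0,"z":0,"yaw":0},{"x":0,"y":0,"z":0,"yaw":0},{"x":0,"y":0,"z":0,"yaw":0},{"x":0,"y":0,"z":0,"yaw":0}]' -1 30
python3 s.py .4312 .0822 .126
```

```text
eef_pos: [0.543, -0.2027, 0.1236]
contact_force: [0.5, -0.0, 0.1]
clock: 17.77
eef_pos: [0.5431, -0.2041, 0.1234]
ee_rot: [0.0, 1.0, 0.001, 0.0]
contact_force: [0.7, -0.8, 1.4]
gripper_width: 0.0477
grip_force: 30.0
psi 0.09 clock 17.7667 pos [ 0.5431 -0.2041  0.1234] w 0.0477 F 30.000302857370116 [ 0.7 -0.8  1.4]
tool mm [-111.5 -286.4   -2.8]
```

```bash
python3 -m crank '[{"x":0,"y":0,"z":-35,"yaw":0},{"x":0,"y":0,"z":-35,"yaw":0},{"x":0,"y":-20,"z":0,"yaw":0},{"x":0,"y":-30,"z":0,"yaw":0},{"x":0,"y":-30,"z":0,"yaw":0},{"x":-10,"y":-30,"z":0,"yaw":0},{"x":-20,"y":-30,"z":0,"yaw":0},{"x":-30,"y":-30,"z":0,"yaw":0},{"x":-30,"y":-25,"z":0,"yaw":0},{"x":-15,"y":-25,"z":0,"yaw":0},{"x":-6,"y":-20,"z":0,"yaw":0},{"x":0,"y":-15,"z":0,"yaw":0}]' | grep width
python3 -m crank '[{"x":0,"y":-15,"z":0,"yaw":0},{"x":0,"y":-10,"z":0,"yaw":0},{"x":0,"y":-6,"z":0,"yaw":0},{"x":0,"y":0,"z":0,"yaw":0},{"x":0,"y":0,"z":0,"yaw":0},{"x":0,"y":0,"z":0,"yaw":0}]' | grep force
python3 s.py .4312 .0822 .1274
python3 - <<'E'
from bench import *
import cv2
im=get_image("top")[190:310,190:350,::-1]
cv2.imwrite("pics/m2.png",cv2.convertScaleAbs(cv2.resize(im,(800,600),interpolation=cv2.INTER_CUBIC),alpha=1.4))
E
```

```text
gripper_width: 0.0478
contact_force: [0.2, -0.8, -1.5]
grip_force: 30.0
psi 0.04 clock 19.2667 pos [0.4319 0.0806 0.1929] w 0.0476 F 29.99964113929309 [ 0.2 -0.8 -1.5]
tool mm [-0.7 -1.7 65.5]
```

View pics/m2.png

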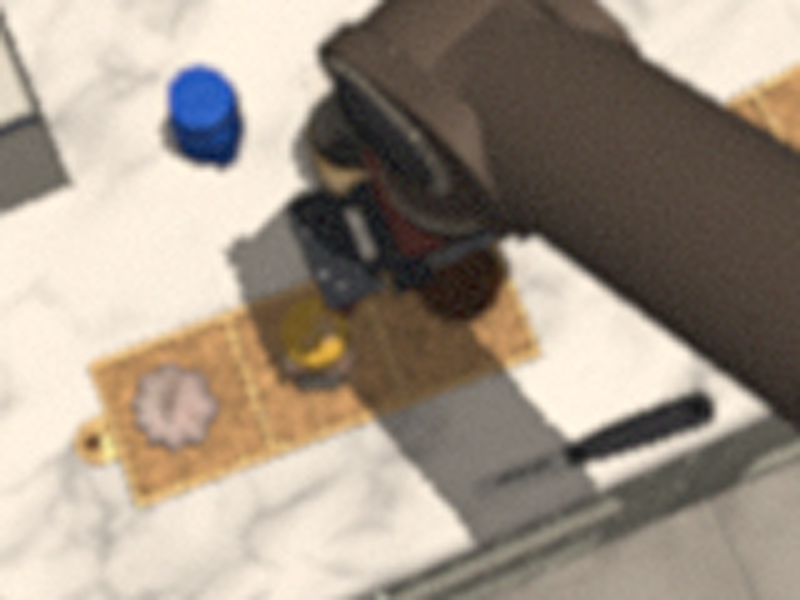

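The mill hangs upright (foot at about (462,280)) over the last compartment. Lowering it.

```bash
python3 -m crank '[{"x":-0.7,"y":-1.7,"z":15,"yaw":0},{"x":0,"y":0,"z":18,"yaw":0},{"x":0,"y":0,"z":15,"yaw":0},{"x":0,"y":0,"z":8,"yaw":0},{"x":0,"y":0,"z":4,"yaw":0},{"x":0,"y":0,"z":2,"yaw":0},{"x":0,"y":0,"z":1,"yaw":0},{"x":0,"y":0,"z":0,"yaw":0},{"x":0,"y":0,"z":0,"yaw":0}]' | grep -E "pos|contact"
python3 -m crank '[{"x":0,"y":0,"z":1,"yaw":0},{"x":0,"y":0,"z":0,"yaw":0},{"x":0,"y":0,"z":0,"yaw":0}]' | grep -E "contact|pos"
```

```text
eef_pos: [0.4317, 0.0833, 0.1307]
contact_force: [-0.5, -0.8, -1.9]
eef_pos: [0.4313, 0.0832, 0.1293]
contact_force: [-0.3, -0.3, -2.2]
```

```bash
python3 -m crank '[{"x":0,"y":0,"z":1.5,"yaw":0},{"x":0,"y":0,"z":0,"yaw":0},{"x":0,"y":0,"z":0,"yaw":0}]' | grep -E "contact|pos"
python3 -m crank '[{"x":0,"y":0,"z":0.7,"yaw":0},{"x":0,"y":0,"z":0,"yaw":0},{"x":0,"y":0,"z":0,"yaw":0}]' | grep -E "contact|pos"
```

```text
eef_pos: [0.4312, 0.0832, 0.1276]
contact_force: [0.9, -0.2, -1.8]
eef_pos: [0.4317, 0.0832, 0.1273]
contact_force: [0.2, -0.9, 3.4]
```

```bash
python3 -m crank '[{"x":0,"y":0,"z":0,"yaw":0},{"x":0,"y":0,"z":0,"yaw":0},{"x":0,"y":0,"z":0,"yaw":0},{"x":0,"y":0,"z":0,"yaw":0},{"x":0,"y":0,"z":-20,"yaw":0},{"x":0,"y":0,"z":-30,"yaw":0},{"x":0,"y":0,"z":-30,"yaw":0},{"x":30,"y":-4,"z":0,"yaw":0},{"x":30,"y":-4,"z":0,"yaw":0},{"x":30,"y":-4,"z":0,"yaw":0},{"x":27,"y":-1,"z":0,"yaw":0},{"x":0,"y":0,"z":0,"yaw":0}]' 0.6
python3 -m crank '[{"x":0,"y":0,"z":0,"yaw":0},{"x":0,"y":0,"z":0,"yaw":0},{"x":0,"y":0,"z":0,"yaw":0}]' 1|grep width
python3 s.py .549 .0963 .031
python3 - <<'E'
from bench import *
import cv2
im=get_image("top")[150:300,190:390,::-1]
cv2.imwrite("pics/h.png",cv2.convertScaleAbs(cv2.resize(im,(800,600),interpolation=cv2.INTER_CUBIC),alpha=1.4))
E
```

```text
clock: 21.82
eef_pos: [0.5522, 0.0964, 0.2063]
ee_rot: [-0.0, 1.0, 0.0, 0.001]
contact_force: [-0.7, -1.2, -0.8]
gripper_width: 0.0699
grip_force: 0.0
gripper_width: 0.0861
psi 0.12 clock 22.0667 pos [0.5471 0.0964 0.2068] w 0.0861 F 0.0 [ 0.3  0.6 -0. ]
tool mm [2.100e+00 1.000e-01 1.758e+02]
```

View pics/h.png

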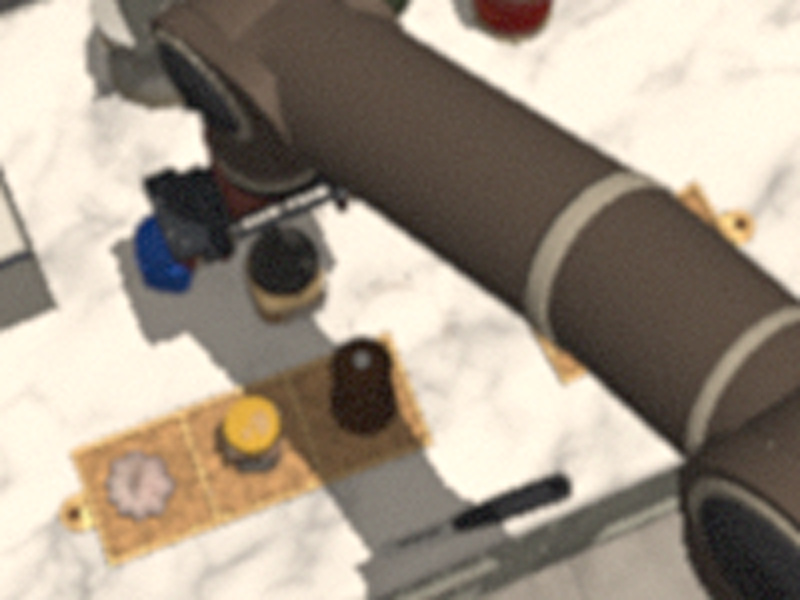

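The mill is upright in the last compartment (head (362,355), foot (362,405)) and the gripper is above the honey lid (283,262). I'll grasp the jar high enough for the gripper body to clear the blue jar.

```bash
python3 -m crank '[{"x":0,"y":0,"z":30,"yaw":0},{"x":0,"y":0,"z":35,"yaw":0},{"x":0,"y":0,"z":35,"yaw":0},{"x":0,"y":0,"z":30,"yaw":0},{"x":0,"y":0,"z":20,"yaw":0},{"x":0,"y":0,"z":15,"yaw":0},{"x":0,"y":0,"z":0,"yaw":0},{"x":0,"y":0,"z":0,"yaw":0}]' |grep -E "pos|contact"
python3 -m crank '[{"x":0,"y":0,"z":0,"yaw":0},{"x":0,"y":0,"z":0,"yaw":0},{"x":0,"y":0,"z":0,"yaw":0},{"x":0,"y":0,"z":0,"yaw":0},{"x":0,"y":0,"z":0,"yaw":0},{"x":0,"y":0,"z":0,"yaw":0},{"x":0,"y":0,"z":0,"yaw":0}]' -1 30
python3 s.py .4406 -.2236 .046
```

```text
eef_pos: [0.5475, 0.0964, 0.042]
contact_force: [-0.4, 0.2, -0.6]
clock: 23.37
eef_pos: [0.5487, 0.0963, 0.0428]
ee_rot: [0.0, 1.0, 0.001, 0.001]
contact_force: [-0.8, -1.0, 6.2]
gripper_width: 0.0621
grip_force: 29.7
psi 0.09 clock 23.3667 pos [0.5487 0.0963 0.0428] w 0.0621 F 29.744506822898984 [-0.8 -1.   6.2]
tool mm [-108.6  319.8   -3.3]
```

```bash
python3 -m crank '[{"x":0,"y":0,"z":-30,"yaw":0},{"x":0,"y":0,"z":-30,"yaw":0},{"x":0,"y":20,"z":0,"yaw":0},{"x":0,"y":35,"z":0,"yaw":0},{"x":0,"y":35,"z":0,"yaw":0},{"x":0,"y":35,"z":0,"yaw":0},{"x":0,"y":35,"z":0,"yaw":0},{"x":0,"y":35,"z":0,"yaw":0},{"x":0,"y":35,"z":0,"yaw":0},{"x":0,"y":35,"z":0,"yaw":0},{"x":-10,"y":35,"z":0,"yaw":0},{"x":-20,"y":20,"z":0,"yaw":0}]' | grep width
python3 -m crank '[{"x":-30,"y":0,"z":0,"yaw":0},{"x":-30,"y":0,"z":0,"yaw":0},{"x":-18,"y":0,"z":0,"yaw":0},{"x":0,"y":0,"z":0,"yaw":0},{"x":0,"y":0,"z":0,"yaw":0},{"x":0,"y":0,"z":0,"yaw":0}]' | grep force
python3 s.py .4406 -.2236 .0468
```

```text
gripper_width: 0.0621
contact_force: [-0.1, -0.3, -4.4]
grip_force: 29.7
psi 0.11 clock 24.8667 pos [ 0.4415 -0.2237  0.1021] w 0.0621 F 29.737836755812168 [-0.1 -0.3 -4.4]
tool mm [-0.9 -0.1 55.3]
```

```bash
python3 -m crank '[{"x":-0.9,"y":0,"z":15,"yaw":0},{"x":0,"y":0,"z":18,"yaw":0},{"x":0,"y":0,"z":12,"yaw":0},{"x":0,"y":0,"z":5,"yaw":0},{"x":0,"y":0,"z":3,"yaw":0},{"x":0,"y":0,"z":1,"yaw":0},{"x":0,"y":0,"z":0,"yaw":0},{"x":0,"y":0,"z":0,"yaw":0}]' | grep -E "pos|contact"
python3 -m crank '[{"x":0,"y":0,"z":1,"yaw":0},{"x":0,"y":0,"z":0,"yaw":0},{"x":0,"y":0,"z":0,"yaw":0}]' | grep -E "contact|pos"
```

```text
eef_pos: [0.4405, -0.2239, 0.0485]
contact_force: [-0.3, 1.3, -4.0]
eef_pos: [0.4401, -0.2239, 0.0473]
contact_force: [0.5, -0.6, -4.1]
```

```bash
python3 -m crank '[{"x":0,"y":0,"z":0.8,"yaw":0},{"x":0,"y":0,"z":0,"yaw":0},{"x":0,"y":0,"z":0,"yaw":0}]' | grep -E "contact|pos"
python3 -m crank '[{"x":0,"y":0,"z":0.5,"yaw":0},{"x":0,"y":0,"z":0,"yaw":0},{"x":0,"y":0,"z":0,"yaw":0}]' | grep -E "contact|pos"
```

```text
eef_pos: [0.44, -0.224, 0.0468]
contact_force: [-2.7, 1.1, 6.5]
eef_pos: [0.4401, -0.224, 0.0468]
contact_force: [-4.6, 1.8, 11.4]
```

```bash
python3 -m crank '[{"x":0,"y":0,"z":-0.7,"yaw":0},{"x":0,"y":0,"z":0,"yaw":0},{"x":0,"y":0,"z":0,"yaw":0},{"x":0,"y":0,"z":0,"yaw":0},{"x":0,"y":0,"z":0,"yaw":0},{"x":0,"y":0,"z":-20,"yaw":0},{"x":0,"y":0,"z":-30,"yaw":0},{"x":0,"y":0,"z":-35,"yaw":0},{"x":0,"y":0,"z":-35,"yaw":0},{"x":0,"y":0,"z":-35,"yaw":0},{"x":0,"y":35,"z":0,"yaw":0},{"x":0,"y":35,"z":0,"yaw":0}]' 0.8 | grep width
python3 -m crank '[{"x":0,"y":38,"z":0,"yaw":0},{"x":0,"y":38,"z":0,"yaw":0},{"x":0,"y":38,"z":0,"yaw":0},{"x":0,"y":38,"z":0,"yaw":0},{"x":0,"y":38,"z":0,"yaw":0},{"x":0,"y":0,"z":0,"yaw":0},{"x":0,"y":0,"z":0,"yaw":0}]'
python3 - <<'E'
from bench import *
import cv2
im=get_image("top")[150:300,190:390,::-1]
cv2.imwrite("pics/f.png",cv2.convertScaleAbs(cv2.resize(im,(800,600),interpolation=cv2.INTER_CUBIC),alpha=1.4))
im=get_image("scene")[130:295,180:400,::-1]
cv2.imwrite("pics/f2.png",cv2.convertScaleAbs(cv2.resize(im,(800,600),interpolation=cv2.INTER_CUBIC),alpha=1.4))
E
```

```text
gripper_width: 0.079
clock: 27.87
eef_pos: [0.439, -0.4858, 0.2001]
ee_rot: [-0.0, 1.0, -0.001, -0.001]
contact_force: [0.5, 0.7, -0.6]
gripper_width: 0.0792
grip_force: 0.0
```

View pics/f.png

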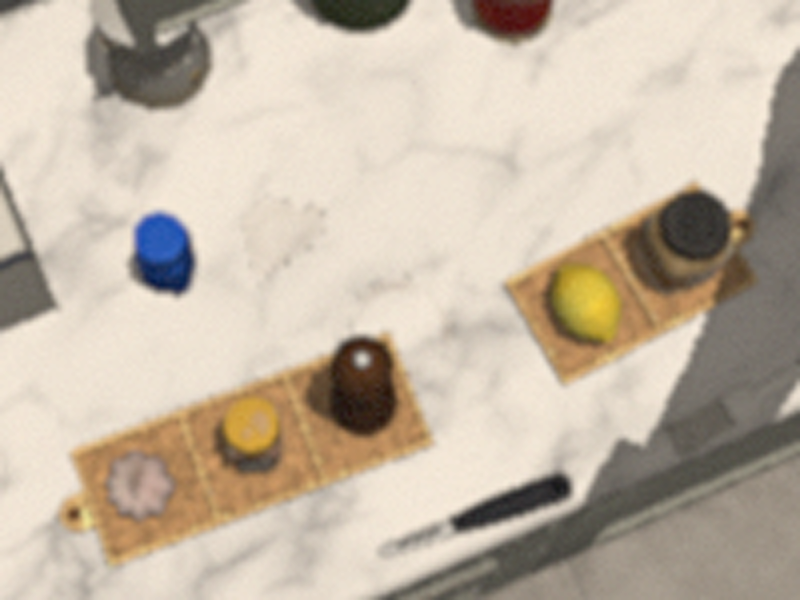

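View pics/f2.png

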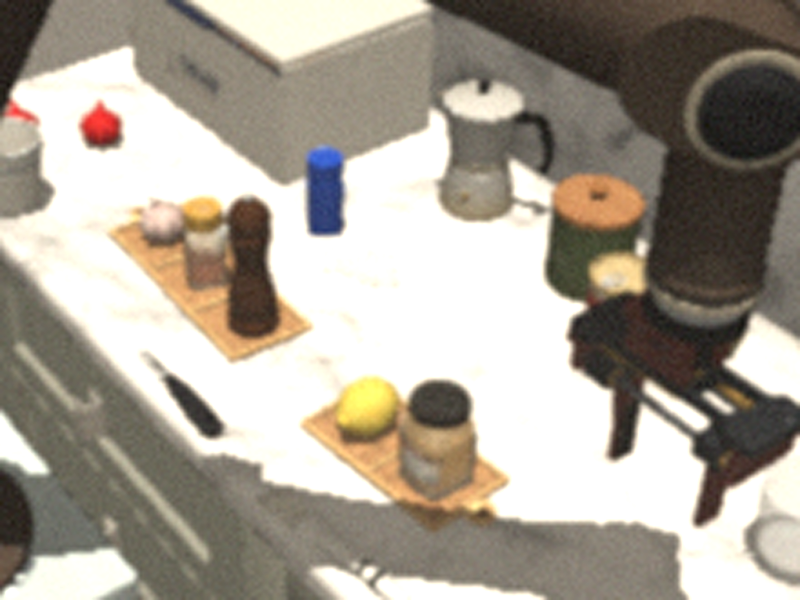

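Both views show all five items upright or lying in the right compartments: garlic (140,485), spice cap (250,425), mill (362,390), lemon (586,303), honey lid (695,225). One numeric check of centring before I hand in.

```bash
python3 - <<'E'
from h import *
C=lambda u,v,z:w(190+u/4-.4,150+v/4-.4,z)[:2].round(4)
print("garlic",C(140,485,.031),"(.440,.270)");print("spice",C(250,425,.104),"(.4355,.176)")
print("mill",C(361,367,.145),C(363,403,.02),"(.431,.082)");print("lemon",C(586,303,.032),"(.433,-.130)");print("honey",C(696,224,.103),"(.4406,-.2236)")
E
```

```text
garlic [0.4398 0.2737] (.440,.270)
spice [0.4347 0.1744] (.4355,.176)
mill [0.4338 0.0798] [0.4309 0.0777] (.431,.082)
lemon [ 0.4315 -0.1278] (.433,-.130)
honey [ 0.4418 -0.2221] (.4406,-.2236)
```

All are within about 4 mm of centre, so I'm handing in.

```bash
python3 -c "
from bench import *
print(close_job())"
```

```text
the job is handed in; nothing more can be done
None
```

I made up both kits as asked and handed the job in after about 28 s of robot time: each item measured within about 5 mm of its compartment centre, the jars and the mill are upright, and I moved nothing else.

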